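# Set and close a cam hold-down on a board

### The job

Get the board ready for mortising: slide it up flat against the wooden fence, under the hold-down's rubber foot, while the red cam lever is still up. Then screw the brass wing nut down (clockwise from above) until the lever meets firm resistance about midway through its swing, and press the lever fully down so that it locks with the board firmly held and still flat against the fence. If the lever bites too early or too late, lift it and reset the nut; leave the hammer, glue bottle, screw jar and screwdriver where they are.

Things in the scene. Friction and masses are not known exactly. Their poses are not given: they have to be found in the camera images.
- station: Grey plate 340 x 430 x 18 mm, fixed on the bench, with wooden fence and blue hold-down. Origin: on the bench under the middle of the fence's face. x along the fence, y from the board through the fence to the clamp, z up. Fence face y = 0, 320 mm long, 22 thick, top at 44 mm. Clamp body 56 mm wide, y = 30 to 125, top at 73 mm. Blue arm 32 to 40 mm wide, y = -65 to 120, top at most 117 mm high.
- board: Brown hardwood board, loose, on the plate in front of the fence: 170 (x) x 120 (y) x 36 mm, 0.4 to 0.65 kg. Origin: centre of its underside, z up, x along its length. Its long edge goes against the fence.
- board_center (a point): Centre of the board, half-way up. 60 mm from the fence face when the board is flat against it.
- foot: Round black rubber foot, 36 mm across, under the arm's end, at station x = 0, y = -50 mm. Origin: centre of its underside. With the lever open it starts 10.5 to 11.6 mm above the board; turning the nut lowers it (see nut_center), and so does the lever: 5.3 mm by 0.4 rad, 8.4 by 0.7, 9.4 by 0.85, 11 at 1.3. It bites when it meets the board; then the clamp gives about 1 mm for 26 N.
- cam_lever (a joint): Angle of the red cam lever, rad: 0 = open, upright (5 degrees off vertical towards the station's +x); grows as it swings down towards +x about an axis along station y; 1.4 = fully closed, nearly level, at its stop. Stays where left (0.2 N m to move it). Past the bite the push at the grip climbs from 2 N to about 5 N if set right, more if the nut is too tight; past 1.3 rad it locks over centre.
- lever_pivot (a point): Point on the lever's axis, in the plane in which the lever swings (station x = 0, y = 145 mm, 52 mm above the bench).
- lever_grip (a point): Middle of the lever's red grip, 90 mm from the pivot; the grip is 26 mm thick and runs from 54 to 122 mm from the pivot.
- nut_center (a point): Middle of the brass wing nut, on its vertical axis (station x = 0, y = 60 mm), half-way up its wings. Wings 24 mm high, 10 thick, 110 tip to tip, 11 above the arm; hub 26 across; a 12 mm stud stands up to 56 mm above. Clockwise from above lowers the foot: steep thread, 2.6 rad between stops, 3 mm in the first rad, 3.6 mm/rad mid-way, less near the stops. Friction 0.5 N m.
- wing_end (a point): Outer end of one of the two like wings, 55 mm from the nut's axis, half-way up the wing. This wing starts on the station's +x side (about 20 to 45 degrees towards -y), points to -y at mid-travel and ends near -x.
- hammer_grip (a point): Bystander: hammer, 260 mm long, lying on the bench; the point is on its handle.
- glue: Bystander: white glue bottle standing on the bench, 60 mm across, 150 mm high; origin under it.
- screw_jar: Bystander: glass jar standing on the station's plate at its -x side behind the fence, 52 mm across, 65 mm high; origin under it.
- screwdriver_grip (a point): Bystander: screwdriver with yellow handle, 200 mm long, lying on the bench; the point is on its handle.
Not all that is in view belongs to the job. There is more than one size of the board; the one meant has the size given above.

How it is judged:
On the way, in this order (a step that is already met when the one before it is completed fails the run):
1. the board lies flat against the fence with the lever still up (y of board_center in the frame of station above -0.0625 m and angle between the x axis of board and the x axis of station, either way round below 0.025 rad and value of joint cam_lever below 0.3 rad), for 0.1 s.
2. on its way down the lever meets resistance about midway: the foot already presses on the board there (value of joint cam_lever between 0.4 and 1.05 rad and contact force between foot and board above 8 N), for 0.05 s.
At the end, for the whole second after the job is handed in: The lever is fully down (above 1.33 rad), the rubber foot presses the board with 50 to 140 N (the lever's bite began about midway), and the board is within 2.5 mm and 0.025 rad of flat against the fence, lying flat and still (value of joint cam_lever above 1.33 rad and contact force between foot and board between 50 and 140 N and y of board_center in the frame of station above -0.0625 m and angle between the x axis of board and the x axis of station, either way round below 0.025 rad and angle between board's own z axis and vertical below 0.04 rad and linear speed of board below 0.01 m/s); the robot touches nothing.
It fails at once if the hammer is moved by more than 30 mm (distance of hammer_grip from where it was at the start of the episode above 0.03 m).
It fails at once if the glue is moved by more than 30 mm (distance of glue from where it was at the start of the episode above 0.03 m).
It fails at once if the screw jar is moved by more than 30 mm (distance of screw_jar from where it was at the start of the episode above 0.03 m).
It fails at once if the screwdriver is moved by more than 30 mm (distance of screwdriver_grip from where it was at the start of the episode above 0.03 m).
It also fails if it takes over 72 s, if anything falls off the work surface, if the arm or the gripper's body presses on something with over 40 N, if the wrist force passes 120 N, or if a joint passes its speed limit or range.

### The arm

A 6-joint arm with a two-finger parallel gripper is mounted at the origin on the work surface. World frame = base frame: x ahead of the robot, y to its left, z up, the work surface at z = 0. Lengths are in m, angles in rad, forces in N, time in s.
With the tool pointing down it reaches from about 0.375 to 0.975 m from the base axis. Payload 3.8 kg.
Tool frame: the origin (TCP) lies at the very end of the fingers, on their centre line; the grasp point (between the pads) lies 19 mm behind it; z points along the fingers, y is the direction in which the jaws open and shut (so a half turn about z gives the same grasp; the last joint's range is limited). The gripper opens to 85 mm and grips with 20 to 120 N. Pads are 22 mm wide; open, the fingers measure 114 mm over their backs; the gripper's body (76 mm by 85 mm) begins 54 mm behind the grasp point. The pads swing forward as they close: fully open they stand 13 mm farther back than shut.
Start: joints at [1.153, 0.264, 1.604, -0, 1.274, -0.037], TCP at [0.251, 0.627, 0.231] pointing down, gripper open.
Joint ranges: [-2.63, 2.63], [-0.94, 2.18], [0.31, 2.57], [-1.31, 4.45], [0, 2.66], [-2.55, 2.55]. Speed limits (rad/s): [2.57, 2.57, 3.14, 3.14, 3.14, 3.14].

### API

Orientations are given as a rotation vector (axis times angle).
In Python, from workcell import bot, viewer gives the robot as it stands.
- The arm moves only by the tool jog_arm, never from a script. Its argument "motion" is a list of rows, each an object of numbers: "dx", "dy", "dz": the shift along the world's x, y, z in cm; "turn": the turn about the world's z in rad. A call has 1 to 12 rows; each row shifts and turns the commanded pose from where the row before left it; what a row does not reach is not made up. A row lasts 1/12 s, in which the tool goes at most 41.7 mm and 7.16 degrees, less where a joint would pass 70% of its speed; a pose out of reach is approached as far as the arm can. A call is refused whole if a number of a shift passes 4.17 or a number of a turn 0.125, either way. A call with a gripper value outside its range is refused whole. "fingers" is the finger opening in cm, from 0 to 8.54, set as the call begins (left out, the last holds). The fingers move at their own pace and stop on an object; "grip_force" is the grip in N (left out, the last holds). Time passes only in rows, so rows that do not move let the fingers close. It gives the time, the measured TCP pose, the force and the opening at its end, in the units of the state.
- bot.read_state(): the state, without advancing time (a new reading comes with each control period).
- viewer.read_camera(name): name is "scene" or "side" or "wrist"; returns (picture, depth): 480x640x3 uint8, red, green, blue; 480x640 float32, m along the optical axis (not along the pixel's ray), 0 where there is no reading.
- viewer.camera_info(name): a dict with "vertical_fov" (degrees; the focal length in pixels is half the picture's height over the tangent of half this angle, whatever the lens; pixels are square), "cx", "cy" (the principal point, pixels), "R" (3x3) and "t" (3): a world point X has camera coordinates R X + t. Camera axes: x right, y down, z forward; pixel columns grow to the right and rows downward; lengths in m; the calibration is good to about 2 mm. The wrist camera is an equidistant fisheye: a pixel r from the principal point sees the ray r / f radians off the axis. A picture is of the moment at which its call begins: read the wrist's pose just before it. camera_info takes no time and is no camera call; for the wrist camera it gives the pose at the moment of the call.
- bot.finish_job(): hands the job in, once; it reports no verdict.
The state is a dict: "time": time; "q": joint angles; "joint_vel": joint speeds; "joint_torque": joint torques, N m; "tool_pos": TCP position; "tcp_rot": TCP orientation; "wrist_force": force on the tool from outside, world axes, zero at the start; "torque": the same for the moment, N m; "width": opening from 0.0 (shut) to 1.0 (fully open).
Only numpy, scipy, OpenCV 4.12 (cv2) and the standard library are available. Lean on these libraries where they do the work, as an engineer would, in place of code of your own. Each camera call takes 0.05 s, during which the arm holds its last target. There are 200 camera calls.

## Working session

There is one attempt and no reset: what is moved stays moved. The work goes in short steps, Python scripts to look and compute and a tool call to move; the robot and the scene stay as the last step left them, time stands still between calls to the robot, and variables do not carry over. Pictures are saved under pics/ and viewed, about 8 in all and at most 12, crops included, and the job is handed in when it is done.

Besides the shell and the picture viewer there is one more tool, called after "Emit:" as name(argument=value, ...) on one line, values as JSON. jog_arm: Moves the arm, as the interface text tells. Its arguments: {"type":"object","properties":{"motion":{"type":"array"},"fingers":{"type":"number"},"grip_force":{"type":"number"}},"required":["motion"]}

```bash
mkdir -p pics; ls
cat > h.py <<'E'
import numpy as np, cv2
from workcell import bot, viewer
def shot(n,fn=None):
    i=viewer.camera_info(n); p,d=viewer.read_camera(n)
    if fn: cv2.imwrite('pics/'+fn,p[...,::-1])
    return i,p,d
def f(i): return 240/np.tan(np.radians(i['vertical_fov'])/2)
def ray(i,u,v):
    R=np.array(i['R']);t=np.array(i['t']);c=np.array([(u-i['cx'])/f(i),(v-i['cy'])/f(i),1])
    return -R.T@t, R.T@c
def onz(i,u,v,z):
    o,r=ray(i,u,v); return o+r*(z-o[2])/r[2]
def deproj(i,d):
    v,u=np.mgrid[:480,:640]; c=np.stack([(u-i['cx'])/f(i)*d,(v-i['cy'])/f(i)*d,d],-1)
    return (c-np.array(i['t']))@np.array(i['R'])
E
python3 - <<'E'
from h import *
print(bot.read_state())
for n in('scene','side'):
    i,p,d=shot(n,n+'0.png'); np.savez(n+'0.npz',p=p,d=d); print(n,i)
E
```

```text
pics
{'time': 0.0, 'q': array([ 1.15307952e+00,  2.64761581e-01,  1.60535327e+00, -7.53584402e-06,
        1.27368541e+00, -3.68765156e-02]), 'joint_vel': array([-0.00010018, -0.00052497,  0.00036823, -0.00025712, -0.00135228,
       -0.00047493]), 'joint_torque': array([ 1.87689126e-03, -5.15101862e+01, -3.67314827e+01,  2.03722934e-04,
        1.27631030e-02, -8.83206127e-06]), 'tool_pos': array([0.25059686, 0.62598793, 0.22996753]), 'tcp_rot': array([-0.59451725, -3.08432502,  0.00338054]), 'wrist_force': array([-0.29172927, -0.15279716, -0.60209117]), 'torque': array([0.00938955, 0.01153499, 0.00867661]), 'width': 0.9984718442487858}
scene {'vertical_fov': 48.18924362930101, 'cx': 314.36418510664674, 'cy': 239.11940014303494, 'R': array([[-0.55400832,  0.83242404,  0.01204151],
       [ 0.69587103,  0.47097019, -0.54217211],
       [-0.45698829, -0.29198852, -0.84018117]]), 't': array([ 0.2306663 , -0.19904166,  1.52601639])}
side {'vertical_fov': 45.05934542250402, 'cx': 323.1250290219519, 'cy': 248.4632837388056, 'R': array([[ 0.98015208, -0.19822941, -0.00264793],
       [-0.11258613, -0.54559287, -0.83045336],
       [ 0.16317559,  0.81426871, -0.55708186]]), 't': array([-0.39728754,  0.14796063,  1.56738978])}
```

View pics/scene0.png

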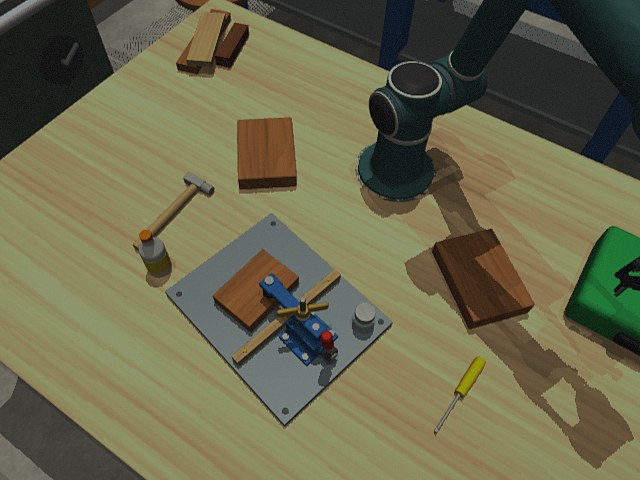

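View pics/side0.png

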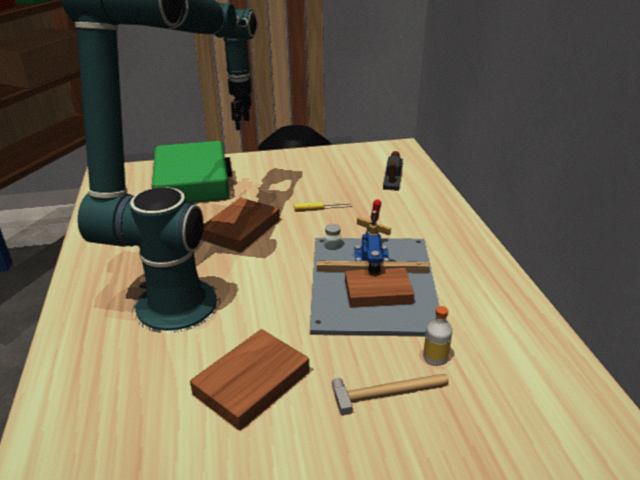

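Scene view: the station plate has corners at about (272,214), (167,293), (285,425) and (391,322). The fence runs from (337,272) to (235,358). Three boards could be the one meant: A on the plate at (256,290), B at (267,152) and C at (482,277). Only A lies on the plate in front of the fence, so I'll check its size and take an enlarged crop.

```bash
cat > m.py <<'E'
from h import *
import sys
for n in('scene','side'):
    z=np.load(n+'0.npz');p,d=z['p'],z['d'];i=viewer.camera_info(n);P=deproj(i,d)
    hsv=cv2.cvtColor(p,cv2.COLOR_RGB2HSV).astype(int);H,S,V=[hsv[...,k] for k in range(3)]
    def rect(m,name):
        m=cv2.morphologyEx(m.astype(np.uint8),cv2.MORPH_OPEN,np.ones((3,3)))
        k,l,s,_=cv2.connectedComponentsWithStats(m)
        for j in range(1,k):
            if s[j,4]<150: continue
            Q=P[l==j]; r=cv2.minAreaRect((Q[:,:2]*1000).astype(np.float32))
            c=_[j]
            print(n,name,'px',c.round(),'n',s[j,4],'ctr',np.round(r[0],1),'size',np.round(r[1],1),'ang',round(r[2],2),'zmed',round(float(np.median(Q[:,2]))*1000,1))
    ok=d>0
    rect(ok&(abs(P[...,2]-.018)<.006)&(S<90),'plate')
    rect(ok&(abs(P[...,2]-.054)<.009)&(S>90)&(H<18),'board')
    rect(ok&(abs(P[...,2]-.044)<.006)&(S>60)&(H<25)&(H>9),'fence')
    rect(ok&(H>100)&(H<125)&(S>120)&(P[...,2]>.04),'blue')
    rect(ok&((H<6)|(H>172))&(S>170)&(V>60)&(P[...,2]>.05),'red')
    rect(ok&(H>14)&(H<28)&(S>110)&(P[...,2]>.105)&(P[...,2]<.16),'nut')
z=np.load('scene0.npz')['p'];a=cv2.resize(z[205:435,160:400],None,fx=2.6,fy=2.6,interpolation=3)
cv2.imwrite('pics/crop1.png',a[...,::-1])
E
python3 m.py
```

```text
scene plate px [276. 318.] n 15347 ctr [543.6 -22.2] size [432.2 341.7] ang 77.4 zmed 18.8
scene board px [265. 149.] n 2723 ctr [ 173.8 -325.2] size [227.4 155.7] ang 38.07 zmed 48.6
scene board px [484. 275.] n 3958 ctr [205.3 345.9] size [223.2 158.8] ang 50.1 zmed 48.1
scene board px [252. 288.] n 2863 ctr [542.3 -82.1] size [122.3 171.3] ang 83.25 zmed 54.7
scene fence px [482. 236.] n 158 ctr [110.  297.8] size [29.  73.3] ang 31.99 zmed 47.1
scene fence px [464. 253.] n 185 ctr [178.7 278.6] size [63.3 45. ] ang 18.79 zmed 47.2
scene fence px [466. 269.] n 544 ctr [211.3 314. ] size [ 93.1 127.3] ang 61.86 zmed 47.3
scene fence px [501. 283.] n 1211 ctr [208.9 378.2] size [170.3 124.1] ang 50.45 zmed 47.3
scene fence px [321. 286.] n 381 ctr [451.7  41.2] size [ 23.8 109.5] ang 77.25 zmed 44.2
scene fence px [479. 315.] n 151 ctr [310.4 384.3] size [28.6 46.7] ang 49.66 zmed 47.0
scene fence px [259. 338.] n 611 ctr [ 6.355e+02 -1.000e-01] size [ 24.7 151.2] ang 77.82 zmed 44.8
scene blue px [280. 294.] n 530 ctr [550.4  -4.9] size [89.  61.3] ang 58.8 zmed 115.4
scene blue px
[... 541 characters left out ...]
65. 340.] n 161 ctr [ 214.8 -244.1] size [48.7 54.6] ang 70.62 zmed 47.2
side board px [254. 376.] n 655 ctr [ 182.5 -343.1] size [168.1  84.1] ang 88.53 zmed 47.2
side board px [277. 370.] n 182 ctr [ 233.4 -343.2] size [48.5 45.5] ang 15.32 zmed 47.0
side fence px [242. 218.] n 1209 ctr [204.5 340.3] size [233.2 163.7] ang 50.96 zmed 46.0
side fence px [405. 264.] n 235 ctr [639.9  -7.1] size [ 29.8 134.8] ang 78.77 zmed 42.8
side fence px [249. 373.] n 4955 ctr [ 172.5 -330. ] size [226.9 162.1] ang 38.64 zmed 46.4
side blue px [372. 248.] n 447 ctr [555.1  30.3] size [197.3  54.6] ang 77.16 zmed 110.8
side nut px [373. 226.] n 254 ctr [560.6  58.8] size [ 20.9 105.6] ang 44.68 zmed 139.2
```

View pics/crop1.png

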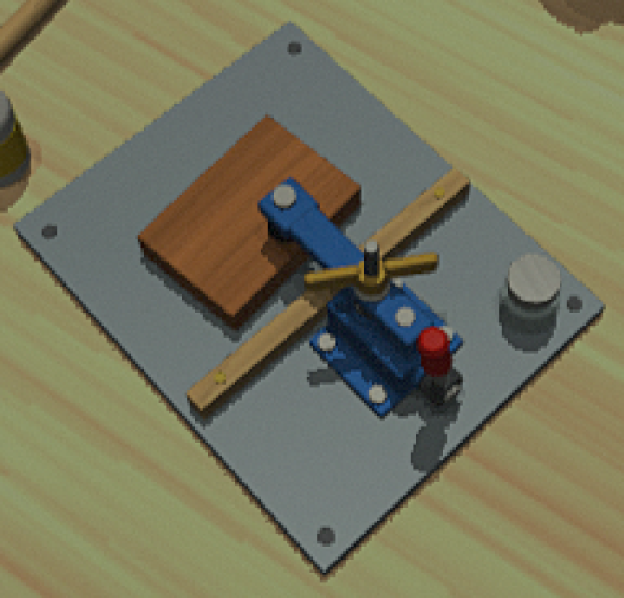

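Crop: board A (171 x 122 mm, on the plate, skewed about 6° to the fence) is the right one, since B and C measure 225 x 158 mm. From the measurements, the station yaw is -12.6°, its origin is about (0.551, 0.0055), and the board centre is at station (10, -89) mm. I'll open the fingers along the fence direction and push the board's front edge with both.

Emit:
jog_arm(motion=[{"dx":1.13,"dy":-3.33,"turn":-0.0588},{"dx":1.13,"dy":-3.33,"turn":-0.0588},{"dx":1.13,"dy":-3.33,"turn":-0.0588},{"dx":1.13,"dy":-3.33,"turn":-0.0588},{"dx":1.13,"dy":-3.33,"turn":-0.0588},{"dx":1.13,"dy":-3.33,"turn":-0.0588},{"dx":1.13,"dy":-3.33,"turn":-0.0588},{"dx":1.13,"dy":-3.33,"turn":-0.0588},{"dx":1.13,"dy":-3.33,"turn":-0.0588},{"dx":1.13,"dy":-3.33,"turn":-0.0588},{"dx":1.13,"dy":-3.33,"turn":-0.0588},{"dx":1.13,"dy":-3.33,"turn":-0.0588}], fingers=8.54)

```text
validation failed for argument at $.mo...
```

Emit:
jog_arm(motion=[{"dx":1.13,"dy":-3.33,"turn":-0.0588},{"dx":1.13,"dy":-3.33,"turn":-0.0588},{"dx":1.13,"dy":-3.33,"turn":-0.0588},{"dx":1.13,"dy":-3.33,"turn":-0.0588},{"dx":1.13,"dy":-3.33,"turn":-0.0588},{"dx":1.13,"dy":-3.33,"turn":-0.0588},{"dx":1.13,"dy":-3.33,"turn":-0.0588},{"dx":1.13,"dy":-3.33,"turn":-0.0588},{"dx":1.13,"dy":-3.33,"turn":-0.0588},{"dx":1.13,"dy":-3.33,"turn":-0.0588},{"dx":1.13,"dy":-3.33,"turn":-0.0588},{"dx":1.13,"dy":-3.33,"turn":-0.0588}])

```text
validation failed for argument at $.mo...
```

Emit:
jog_arm(motion=[{"dx":1.13,"dy":-3.33,"dz":0,"turn":-0.0588}], fingers=8.54)

```text
time: 0.18
tool_pos: [0.2605, 0.5967, 0.2299]
tcp_rot: [-0.681, -3.065, -0.003]
wrist_force: [1.2, -0.4, 0.4]
width: 1.0
```

Emit:
jog_arm(motion=[{"dx":1.13,"dy":-3.33,"dz":0,"turn":-0.0588},{"dx":1.13,"dy":-3.33,"dz":0,"turn":-0.0588},{"dx":1.13,"dy":-3.33,"dz":0,"turn":-0.0588},{"dx":1.13,"dy":-3.33,"dz":0,"turn":-0.0588},{"dx":1.13,"dy":-3.33,"dz":0,"turn":-0.0588},{"dx":1.13,"dy":-3.33,"dz":0,"turn":-0.0588},{"dx":1.13,"dy":-3.33,"dz":0,"turn":-0.0588},{"dx":1.13,"dy":-3.33,"dz":0,"turn":-0.0588},{"dx":1.13,"dy":-3.33,"dz":0,"turn":-0.0588},{"dx":1.13,"dy":-3.33,"dz":0,"turn":-0.0588},{"dx":1.13,"dy":-3.33,"dz":0,"turn":-0.0588},{"dx":1.13,"dy":-3.33,"dz":0,"turn":-0.0588}])

```text
time: 1.18
tool_pos: [0.3976, 0.192, 0.231]
tcp_rot: [-1.705, -2.638, 0.0]
wrist_force: [0.0, 0.4, 0.3]
width: 1.001
```

Emit:
jog_arm(motion=[{"dx":1.13,"dy":-3.33,"dz":0,"turn":-0.0588},{"dx":1.13,"dy":-3.33,"dz":0,"turn":-0.0588},{"dx":1.13,"dy":-3.33,"dz":0,"turn":-0.0588},{"dx":1.13,"dy":-3.33,"dz":0,"turn":-0.0588},{"dx":1.13,"dy":-3.33,"dz":0,"turn":-0.0588},{"dx":1.13,"dy":-3.33,"dz":0,"turn":-0.0588},{"dx":1.13,"dy":-3.33,"dz":0,"turn":-0.0588},{"dx":1.13,"dy":-3.33,"dz":0,"turn":-0.0588},{"dx":1.13,"dy":-3.33,"dz":0,"turn":-0.0588},{"dx":1.13,"dy":-3.33,"dz":0,"turn":-0.0588},{"dx":1.13,"dy":-3.33,"dz":0,"turn":-0.0588}])

```text
time: 2.1
tool_pos: [0.5219, -0.1742, 0.2308]
tcp_rot: [-2.456, -1.958, 0.0]
wrist_force: [0.9, 0.9, -0.4]
width: 0.998
```

Emit:
jog_arm(motion=[{"dx":0,"dy":0,"dz":-3.5,"turn":0},{"dx":0,"dy":0,"dz":-3.5,"turn":0},{"dx":0,"dy":0,"dz":-3.5,"turn":0},{"dx":0,"dy":0,"dz":-3.5,"turn":0},{"dx":0,"dy":0,"dz":-3.5,"turn":0},{"dx":0,"dy":0,"dz":-2,"turn":0},{"dx":0,"dy":0,"dz":-1,"turn":0},{"dx":0,"dy":0,"dz":-0.4,"turn":0},{"dx":0,"dy":0,"dz":0,"turn":0}])

```text
time: 2.85
tool_pos: [0.5217, -0.1724, 0.0217]
tcp_rot: [-2.452, -1.962, 0.001]
wrist_force: [-0.0, 0.3, 0.7]
width: 1.001
```

Emit:
jog_arm(motion=[{"dx":0.11,"dy":0.49,"dz":0,"turn":0},{"dx":0.11,"dy":0.49,"dz":0,"turn":0},{"dx":0.11,"dy":0.49,"dz":0,"turn":0},{"dx":0.09,"dy":0.39,"dz":0,"turn":0},{"dx":0.09,"dy":0.39,"dz":0,"turn":0},{"dx":0.09,"dy":0.39,"dz":0,"turn":0},{"dx":0.09,"dy":0.39,"dz":0,"turn":0},{"dx":0.09,"dy":0.39,"dz":0,"turn":0},{"dx":0.09,"dy":0.39,"dz":0,"turn":0},{"dx":0,"dy":0,"dz":0,"turn":0}])

```text
time: 3.68
tool_pos: [0.5312, -0.1336, 0.0223]
tcp_rot: [-2.453, -1.963, -0.001]
wrist_force: [-1.0, 1.4, -0.0]
width: 0.996
```

Emit:
jog_arm(motion=[{"dx":0.04,"dy":0.2,"dz":0,"turn":0},{"dx":0.04,"dy":0.2,"dz":0,"turn":0},{"dx":0.02,"dy":0.1,"dz":0,"turn":0},{"dx":0,"dy":0,"dz":0,"turn":0}])

```text
time: 4.02
tool_pos: [0.5319, -0.1292, 0.0222]
tcp_rot: [-2.453, -1.962, -0.001]
wrist_force: [-0.5, -1.1, -0.2]
width: 0.996
```

```bash
sed -i 's/^for n in(.*$/T=sys.argv[1]; from_new=T!="0"\nfor n in("scene","side"):\n    if from_new:\n        _i,_p,_d=shot(n,n+T+".png"); np.savez(n+T+".npz",p=_p,d=_d)/; s/npz(n+.0.npz.*//; s/np.load(n+.0.npz.)/np.load(n+T+".npz")/; /^z=np.load/,$d' m.py; python3 m.py 1 | grep -E "board|fence"
```

```text
scene board px [256. 146.] n 1297 ctr [ 190.2 -351. ] size [227.9 102.8] ang 10.27 zmed 48.6
scene board px [285. 167.] n 363 ctr [ 197.1 -234.8] size [106.2  58.2] ang 8.35 zmed 48.8
scene board px [483. 275.] n 4003 ctr [205.5 345.7] size [224.  158.4] ang 49.53 zmed 48.1
scene board px [257. 297.] n 2745 ctr [550.9 -60.7] size [122.6 171.5] ang 77.69 zmed 54.8
scene fence px [486. 246.] n 401 ctr [133.3 317.6] size [81.9 83. ] ang 53.5 zmed 47.4
scene fence px [488. 273.] n 1061 ctr [199.9 351. ] size [182.2 127.9] ang 88.0 zmed 47.3
scene fence px [321. 286.] n 353 ctr [450.1  41.7] size [ 23.4 105.4] ang 77.41 zmed 44.5
scene fence px [471. 292.] n 457 ctr [269.4 353.3] size [86.1 76.9] ang 41.13 zmed 47.2
scene fence px [494. 286.] n 152 ctr [223.6 382.5] size [46.5 34.2] ang 1.17 zmed 47.3
scene fence px [483. 315.] n 202 ctr [301.4 392.9] size [27.9 70.2] ang 49.48 zmed 47.0
scene fence px [259. 339.] n 590 ctr [6.353e+02 1.000e-01] size [ 24.8 151.2] ang 77.17 zmed 44.4
side board px [352. 278.] n 155 ctr [480.2 -46. ] size [126.6  24. ] ang 76.61 zmed 52.4
side board px [381. 287.] n 295 ctr [ 540.1 -105.5] size [40.3 83.3] ang 75.74 zmed 52.6
side board px [256. 376.] n 1090 ctr [ 168.3 -360.1] size [194.7 114.3] ang 53.07 zmed 47.1
side board px [219. 377.] n 662 ctr [  99.6 -331.8] size [141.6  79. ] ang 84.38 zmed 46.9
side fence px [239. 219.] n 1559 ctr [203.1 341.6] size [230.4 165.8] ang 50.47 zmed 46.3
side fence px [333. 263.] n 169 ctr [442.2  38.4] size [33.5 91.8] ang 80.33 zmed 42.5
side fence px [249. 373.] n 4969 ctr [ 171.9 -330.4] size [227.7 163. ] ang 37.81 zmed 46.4
```

Emit:
jog_arm(motion=[{"dx":0.04,"dy":0.2,"dz":0,"turn":0},{"dx":0.04,"dy":0.2,"dz":0,"turn":0},{"dx":0,"dy":0,"dz":0,"turn":0}])

```text
time: 4.37
tool_pos: [0.5325, -0.1251, 0.0222]
tcp_rot: [-2.453, -1.962, 0.0]
wrist_force: [-0.6, -1.8, 0.2]
width: 1.003
```

Emit:
jog_arm(motion=[{"dx":0.02,"dy":0.1,"dz":0,"turn":0},{"dx":0,"dy":0,"dz":0,"turn":0}])

```text
time: 4.53
tool_pos: [0.5327, -0.1242, 0.0222]
tcp_rot: [-2.453, -1.963, 0.0]
wrist_force: [-0.6, -0.8, 0.0]
width: 1.002
```

Emit:
jog_arm(motion=[{"dx":0.02,"dy":0.1,"dz":0,"turn":0},{"dx":0,"dy":0,"dz":0,"turn":0}])

```text
time: 4.7
tool_pos: [0.5329, -0.1233, 0.0222]
tcp_rot: [-2.453, -1.963, 0.0]
wrist_force: [-0.4, -0.9, -0.7]
width: 1.002
```

Emit:
jog_arm(motion=[{"dx":0.02,"dy":0.1,"dz":0,"turn":0},{"dx":0,"dy":0,"dz":0,"turn":0}])

```text
time: 4.87
tool_pos: [0.5329, -0.123, 0.0222]
tcp_rot: [2.453, 1.962, -0.002]
wrist_force: [-1.7, -4.6, -0.4]
width: 1.0
```

Emit:
jog_arm(motion=[{"dx":0.02,"dy":0.1,"dz":0,"turn":0},{"dx":0,"dy":0,"dz":0,"turn":0}])

```text
time: 5.03
tool_pos: [0.5329, -0.123, 0.0222]
tcp_rot: [2.452, 1.962, -0.003]
wrist_force: [-1.6, -7.7, 0.1]
width: 1.001
```

Emit:
jog_arm(motion=[{"dx":0.02,"dy":0.1,"dz":0,"turn":0},{"dx":0,"dy":0,"dz":0,"turn":0}])

```text
time: 5.2
tool_pos: [0.5329, -0.123, 0.0222]
tcp_rot: [2.451, 1.962, -0.005]
wrist_force: [-2.4, -13.5, -0.5]
width: 0.997
```

Firm contact with the fence at 13 N. I'll back off and lift clear, then re-check the board and measure the nut and stud.

Emit:
jog_arm(motion=[{"dx":-0.2,"dy":-0.8,"dz":0,"turn":0},{"dx":-0.4,"dy":-2,"dz":0,"turn":0},{"dx":-0.2,"dy":-1,"dz":1.5,"turn":0},{"dx":0,"dy":0,"dz":4,"turn":0.1},{"dx":0,"dy":0,"dz":4,"turn":0.1},{"dx":0,"dy":0,"dz":4,"turn":0.1},{"dx":0,"dy":0,"dz":4,"turn":0.1},{"dx":0,"dy":0,"dz":3,"turn":0.1},{"dx":0,"dy":0,"dz":0,"turn":0.1},{"dx":0,"dy":0,"dz":0,"turn":0.1},{"dx":0,"dy":0,"dz":0,"turn":0}])

```text
time: 6.12
tool_pos: [0.5261, -0.1582, 0.2285]
tcp_rot: [1.627, 2.685, 0.002]
wrist_force: [-0.6, -0.2, 0.2]
width: 1.001
```

```bash
python3 m.py 2 | grep -E "ard px .2[0-9]{2}|ard px .3|nut|red|blue"
cat > n.py <<'E'
from h import *
import sys
T=sys.argv[1]
for n in('scene','side'):
    z=np.load(n+T+'.npz');p,d=z['p'],z['d'];P=deproj(viewer.camera_info(n),d)
    o=np.array([.551,.0055]);c,s=np.cos(-.22),np.sin(-.22);X=P[...,:2]-o
    S=np.stack([X@[c,s],X@[-s,c],P[...,2]],-1)*1000
    ok=d>0
    m=ok&(abs(S[...,0])<20)&(abs(S[...,1]-60)<20)&(S[...,2]>158)
    print(n,'stud',m.sum(), S[m].mean(0).round(1) if m.any() else '', np.sort(S[m][:,2])[-4:].round(1))
    m=ok&(np.hypot(S[...,0],S[...,1]-60)<62)&(abs(S[...,2]-142)<18)&(np.hypot(S[...,0],S[...,1]-60)>16)
    r=cv2.minAreaRect(S[m][:,:2].astype(np.float32)); print(' wings st',np.round(r[0],1),np.round(r[1],1),round(r[2],1),'z',np.percentile(S[m][:,2],[5,50,95]).round(1))
    m=ok&(abs(S[...,0])<130)&(abs(S[...,1]-145)<25)&(S[...,2]>100)
    Q=S[m]; print(' lever',m.sum(),Q.mean(0).round(1),Q.min(0).round(1),Q.max(0).round(1))
E
python3 n.py 2
```

```text
scene board px [266. 149.] n 2790 ctr [ 173.5 -325.9] size [226.7 154.9] ang 38.09 zmed 48.6
scene board px [258. 298.] n 2715 ctr [552.1 -54.2] size [121.4 171.2] ang 77.33 zmed 54.8
scene blue px [597.  11.] n 790 ctr [-953.3  230.6] size [277.7  28. ] ang 89.63 zmed 62.6
scene blue px [280. 294.] n 531 ctr [549.5  -6.8] size [100.3  38.5] ang 75.91 zmed 115.5
scene blue px [307. 333.] n 795 ctr [576.3  89. ] size [109.4  45.1] ang 79.44 zmed 75.1
scene nut px [301. 310.] n 363 ctr [567.5  68.1] size [ 19.2 107. ] ang 45.77 zmed 145.8
side board px [380. 277.] n 1600 ctr [551.7 -57.6] size [133.5 168.2] ang 76.53 zmed 52.8
side board px [254. 354.] n 192 ctr [ 184.5 -288.3] size [38.1 78.6] ang 14.3 zmed 47.3
side board px [232. 376.] n 516 ctr [ 128.8 -341.9] size [90.8 95.3] ang 22.16 zmed 47.1
side board px [252. 394.] n 498 ctr [ 174.5 -398.7] size [140.   48.5] ang 37.58 zmed 47.0
side blue px [372. 250.] n 369 ctr [535.8 -43.5] size [347.1  55.8] ang 75.9 zmed 108.6
scene stud 60 [  0.8  63.9 177. ] [187.8 188.5 190.  190.1]
 wings st [-0.5 62.3] [ 13.  109.4] 56.3 z [132.5 147.3 152.3]
 lever 217 [ 14.7 149.  154.8] [-12.9 120.3 103.8] [ 27.2 159.1 180.6]
side stud 5 [  4.3  57.6 165.2] [163.  163.9 166.9 171. ]
 wings st [-2.7 55.3] [ 25.6 109.5] 55.9 z [127.9 139.4 149.3]
 lever 10 [ 11.2 138.9 127.3] [  1.5 127.8 105.9] [ 18.4 149.  161.3]
```

Emit:
jog_arm(motion=[{"dx":1.15,"dy":3.2,"dz":0.2,"turn":0.05},{"dx":1.15,"dy":3.2,"dz":0,"turn":0.05},{"dx":1.15,"dy":3.2,"dz":0,"turn":0.05},{"dx":1.15,"dy":3.2,"dz":0,"turn":0.05},{"dx":1.15,"dy":3.2,"dz":0,"turn":0.05},{"dx":1.15,"dy":3.2,"dz":0,"turn":0.05},{"dx":0,"dy":0,"dz":0,"turn":0},{"dx":0,"dy":0,"dz":-2,"turn":0},{"dx":0,"dy":0,"dz":-2,"turn":0},{"dx":0,"dy":0,"dz":0,"turn":0}], fingers=4, grip_force=30)

```text
time: 7.05
tool_pos: [0.591, 0.0338, 0.1839]
tcp_rot: [-1.211, -2.89, 0.006]
wrist_force: [-1.2, 0.4, -1.4]
width: 0.473
```

Run:
```python
from h import *
i,p,d=shot('wrist','w1.png'); print(i)
```

```text
{'vertical_fov': 65.70646984690485, 'cx': 317.859503875565, 'cy': 244.32986557326666, 'R': array([[ 0.71174731,  0.70240607, -0.00644047],
       [ 0.67816438, -0.68473608,  0.26688871],
       [ 0.18305422, -0.19432502, -0.96370584]]), 't': array([-0.4434034 , -0.40050663,  0.23217545])}
```

View pics/w1.png

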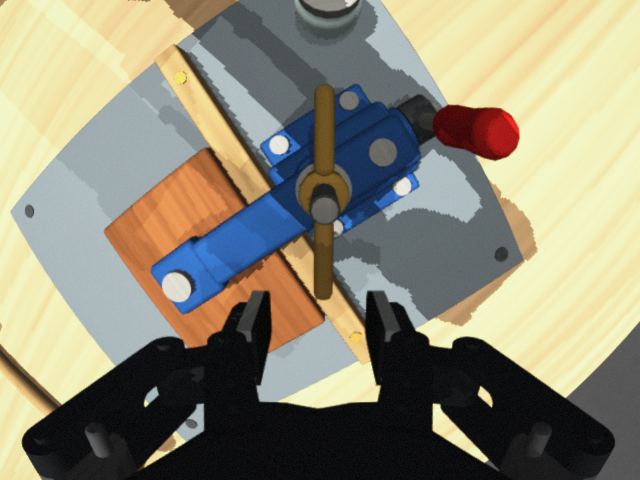

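Wrist view: the wing runs from (325,90) to (323,297), between the open fingers (midpoint about 319) and well aligned with them. The board sits along the fence. I'll descend and grip the wing.

Emit:
jog_arm(motion=[{"dx":0.2,"dy":0.1,"dz":-2,"turn":0},{"dx":0,"dy":0,"dz":-2,"turn":0},{"dx":0,"dy":0,"dz":-1,"turn":0},{"dx":0,"dy":0,"dz":-0.7,"turn":0},{"dx":0,"dy":0,"dz":0,"turn":0}])

```text
time: 7.52
tool_pos: [0.5956, 0.0342, 0.131]
tcp_rot: [-1.212, -2.896, 0.002]
wrist_force: [0.2, 0.2, -0.5]
width: 0.469
```

Emit:
jog_arm(motion=[{"dx":0,"dy":0,"dz":0,"turn":0},{"dx":0,"dy":0,"dz":0,"turn":0},{"dx":0,"dy":0,"dz":0,"turn":0},{"dx":0,"dy":0,"dz":0,"turn":0},{"dx":0,"dy":0,"dz":0,"turn":0},{"dx":0,"dy":0,"dz":0,"turn":0}], fingers=0.6, grip_force=30)

```text
time: 8.02
tool_pos: [0.5964, 0.0332, 0.1338]
tcp_rot: [1.21, 2.898, -0.004]
wrist_force: [-4.1, -4.2, 2.8]
width: 0.109
```

Emit:
jog_arm(motion=[{"dx":-0.33,"dy":-0.3,"dz":0,"turn":-0.096},{"dx":-0.36,"dy":-0.27,"dz":-0.02,"turn":-0.096},{"dx":-0.38,"dy":-0.23,"dz":-0.02,"turn":-0.096},{"dx":0,"dy":0,"dz":0,"turn":0}])

```text
time: 8.35
tool_pos: [0.5855, 0.025, 0.1331]
tcp_rot: [1.617, 2.692, -0.003]
wrist_force: [-4.1, -6.1, 1.9]
width: 0.105
```

Emit:
jog_arm(motion=[{"dx":-0.4,"dy":-0.19,"dz":-0.02,"turn":-0.096},{"dx":-0.42,"dy":-0.15,"dz":-0.02,"turn":-0.096},{"dx":-0.43,"dy":-0.11,"dz":-0.02,"turn":-0.096},{"dx":0,"dy":0,"dz":0,"turn":0}])

```text
time: 8.68
tool_pos: [0.573, 0.0203, 0.1323]
tcp_rot: [1.985, 2.433, -0.004]
wrist_force: [-3.6, -6.4, 1.4]
width: 0.107
```

Emit:
jog_arm(motion=[{"dx":-0.44,"dy":-0.07,"dz":-0.02,"turn":-0.096},{"dx":-0.45,"dy":-0.03,"dz":-0.02,"turn":-0.096},{"dx":-0.45,"dy":0.02,"dz":-0.02,"turn":-0.096},{"dx":0,"dy":0,"dz":0,"turn":0}])

```text
time: 9.02
tool_pos: [0.5592, 0.0194, 0.1313]
tcp_rot: [2.314, 2.122, -0.005]
wrist_force: [-3.1, -6.4, 1.1]
width: 0.109
```

Emit:
jog_arm(motion=[{"dx":-0.44,"dy":0.06,"dz":-0.02,"turn":-0.096},{"dx":-0.44,"dy":0.1,"dz":-0.02,"turn":-0.096},{"dx":-0.42,"dy":0.14,"dz":-0.02,"turn":-0.096},{"dx":0,"dy":0,"dz":0,"turn":0}])

```text
time: 9.35
tool_pos: [0.5458, 0.0225, 0.1303]
tcp_rot: [2.595, 1.768, -0.005]
wrist_force: [-4.6, -7.9, -0.2]
width: 0.111
```

The nut has turned 66° (1.15 rad). I'll release, lift and check.

Emit:
jog_arm(motion=[{"dx":0,"dy":0,"dz":0,"turn":0},{"dx":0,"dy":0,"dz":0,"turn":0},{"dx":0,"dy":0,"dz":0,"turn":0},{"dx":0,"dy":0,"dz":2,"turn":0},{"dx":0,"dy":0,"dz":3,"turn":0},{"dx":0,"dy":0,"dz":3,"turn":0},{"dx":0,"dy":0,"dz":2.3,"turn":0},{"dx":0,"dy":0,"dz":0,"turn":0}], fingers=4)

```text
time: 10.02
tool_pos: [0.5511, 0.0247, 0.2403]
tcp_rot: [2.589, 1.769, 0.016]
wrist_force: [0.4, -0.2, 0.7]
width: 0.467
```

Emit:
jog_arm(motion=[{"dx":-0.1,"dy":2.7,"dz":0,"turn":0.05},{"dx":-0.1,"dy":2.7,"dz":0,"turn":0.05},{"dx":-0.1,"dy":2.7,"dz":0,"turn":0.05},{"dx":-0.1,"dy":2.7,"dz":0,"turn":0},{"dx":-0.2,"dy":2.7,"dz":0,"turn":0},{"dx":-0.1,"dy":0,"dz":0,"turn":0},{"dx":0,"dy":0,"dz":0,"turn":0},{"dx":0,"dy":0,"dz":0,"turn":0}], fingers=0)

```text
time: 10.68
tool_pos: [0.5399, 0.1592, 0.2328]
tcp_rot: [2.454, 1.962, -0.001]
wrist_force: [0.7, -1.3, -0.1]
width: -0.0
```

```bash
python3 m.py 3 | grep -E "ard px .2[0-9]{2}|ard px .3|nut|red|blue"; python3 n.py 3
python3 - <<'E'
import cv2,numpy as np
a=cv2.imread('pics/scene3.png')[230:400,190:400]; b=cv2.imread('pics/side3.png')[180:310,300:450]
a=cv2.resize(a,(525,425),interpolation=3); b=cv2.resize(b,(490,425),interpolation=3)
c=np.hstack([a,b]); cv2.imwrite('pics/c3.png',cv2.resize(c,(800,335)))
E
```

```text
scene board px [265. 149.] n 2794 ctr [ 173.8 -325.1] size [228.1 155.6] ang 38.06 zmed 48.7
scene board px [258. 299.] n 2737 ctr [551.8 -54.1] size [123.  171.6] ang 77.52 zmed 54.9
scene blue px [579.   5.] n 341 ctr [-952.6  173.6] size [ 25.1 170.4] ang 1.48 zmed 63.7
scene blue px [619.  18.] n 486 ctr [-953.7  316.3] size [ 22.9 147.2] ang 0.04 zmed 65.7
scene blue px [294. 318.] n 1208 ctr [565.2  43.8] size [202.4  45.4] ang 76.41 zmed 108.5
scene nut px [302. 311.] n 295 ctr [565.   66.6] size [105.1  25.2] ang 76.24 zmed 143.8
side board px [227. 223.] n 198 ctr [157.9 310.5] size [122.6  66.6] ang 74.67 zmed 47.2
side board px [380. 277.] n 1574 ctr [551.9 -55.4] size [133.1 169.7] ang 77.66 zmed 53.0
side board px [245. 367.] n 843 ctr [ 165.2 -315.7] size [209.7  88.5] ang 61.01 zmed 47.1
side board px [264. 377.] n 302 ctr [ 204.  -359.2] size [116.4  39.4] ang 76.34 zmed 46.9
side blue px [372. 249.] n 444 ctr [555.5  29.9] size [188.9  55. ] ang 77.55 zmed 106.5
scene stud 60 [  0.7  63.9 176.9] [188.  188.1 188.1 189.7]
 wings st [-0.5 62.3] [109.1  11.4] 81.2 z [129.8 144.7 149.3]
 lever 5103 [-19.5 148.9 510.3] [-130.   120.   100.4] [ 26.3 170.  623.8]
side stud 50 [ -2.4  58.5 214.3] [592.2 592.8 595.1 599.7]
 wings st [-2.3 53. ] [104.   14.6] 82.3 z [127.1 141.6 146.8]
 lever 2019 [-48.  136.4 395.1] [-128.5  120.   107.5] [ 24.9 169.9 621.3]
```

View pics/c3.png

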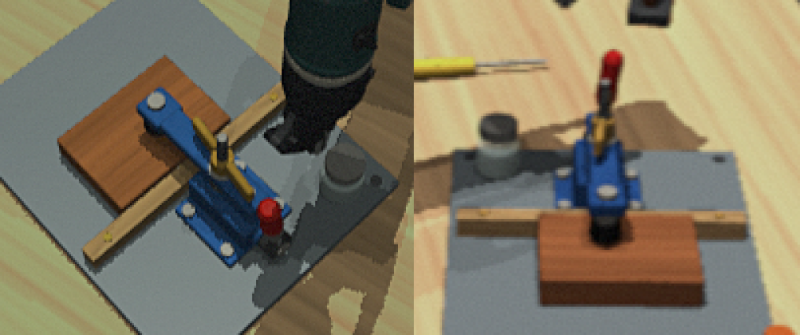

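The nut turned 65° by vision, the board is flat (yaw difference about 0°, centre at about -60 mm), and the lever is still upright. Next I'll lower the closed fingers behind the lever on the -x side and swing it along its arc.

Emit:
jog_arm(motion=[{"dx":0,"dy":0,"dz":-3,"turn":0},{"dx":0,"dy":0,"dz":-3,"turn":0},{"dx":0,"dy":0,"dz":-3,"turn":0},{"dx":0.5,"dy":-0.11,"dz":0,"turn":0},{"dx":0.5,"dy":-0.11,"dz":0,"turn":0},{"dx":0.5,"dy":-0.11,"dz":0,"turn":0},{"dx":0.5,"dy":-0.11,"dz":0,"turn":0},{"dx":0,"dy":0,"dz":0,"turn":0}])

```text
time: 11.45
tool_pos: [0.5633, 0.1548, 0.1459]
tcp_rot: [2.454, 1.958, 0.008]
wrist_force: [0.0, 0.3, -0.5]
width: 0.003
```

Emit:
jog_arm(motion=[{"dx":0.5,"dy":-0.11,"dz":0,"turn":0},{"dx":0.5,"dy":-0.11,"dz":0,"turn":0},{"dx":0.5,"dy":-0.11,"dz":0,"turn":0},{"dx":0.5,"dy":-0.11,"dz":-0.1,"turn":0},{"dx":0,"dy":0,"dz":0,"turn":0}])

```text
time: 11.87
tool_pos: [0.581, 0.1504, 0.1422]
tcp_rot: [2.455, 1.96, 0.001]
wrist_force: [0.6, -0.3, -0.1]
width: -0.001
```

Emit:
jog_arm(motion=[{"dx":0.5,"dy":-0.11,"dz":-0.05,"turn":0},{"dx":0.5,"dy":-0.11,"dz":-0.1,"turn":0}])

```text
time: 12.03
tool_pos: [0.5899, 0.1483, 0.1404]
tcp_rot: [-2.454, -1.96, 0.001]
wrist_force: [-2.0, 1.3, 2.4]
width: -0.001
```

Run:
```python
from h import *
i,p,d=shot('side','s4.png'); j,q,d=shot('wrist'); print(bot.read_state()['wrist_force'])
a=cv2.resize(p[150:310,300:450],(450,480),interpolation=3); b=cv2.resize(q,(350,262))
c=np.zeros((480,800,3),np.uint8); c[:,:450]=a; c[:262,450:]=b; cv2.imwrite('pics/c4.png',c[...,::-1])
```

```text
[-0.45373969 -0.09228379  0.35997733]
```

View pics/c4.png

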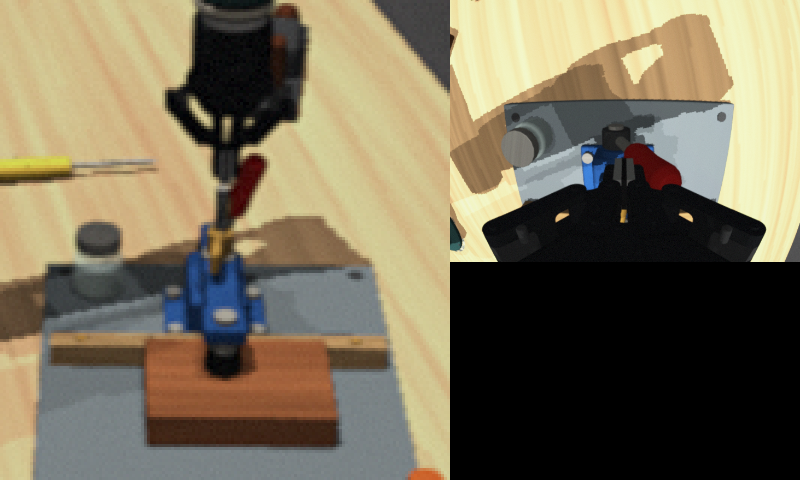

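The side crop shows the lever already tilting, at (245,190), with the closed fingers against it. I'll continue along the arc and watch the force.

Emit:
jog_arm(motion=[{"dx":0.48,"dy":-0.11,"dz":-0.13,"turn":0},{"dx":0.48,"dy":-0.11,"dz":-0.2,"turn":0},{"dx":0.48,"dy":-0.11,"dz":-0.2,"turn":0}])

```text
time: 12.38
tool_pos: [0.605, 0.1448, 0.1354]
tcp_rot: [2.455, 1.96, 0.001]
wrist_force: [-1.4, 0.4, 2.7]
width: -0.004
```

Emit:
jog_arm(motion=[{"dx":0.48,"dy":-0.11,"dz":-0.2,"turn":0},{"dx":0.44,"dy":-0.1,"dz":-0.28,"turn":0}])

```text
time: 12.55
tool_pos: [0.6145, 0.1427, 0.1306]
tcp_rot: [2.455, 1.96, 0.001]
wrist_force: [-1.3, 0.2, 2.8]
width: 0.001
```

Emit:
jog_arm(motion=[{"dx":0.44,"dy":-0.1,"dz":-0.28,"turn":0},{"dx":0.44,"dy":-0.1,"dz":-0.28,"turn":0}])

```text
time: 12.72
tool_pos: [0.6232, 0.1407, 0.1248]
tcp_rot: [2.455, 1.96, 0.001]
wrist_force: [-0.3, 0.2, 2.7]
width: 0.001
```

Emit:
jog_arm(motion=[{"dx":0.39,"dy":-0.09,"dz":-0.35,"turn":0},{"dx":0.39,"dy":-0.09,"dz":-0.35,"turn":0}])

```text
time: 12.88
tool_pos: [0.6313, 0.1391, 0.1182]
tcp_rot: [2.454, 1.96, 0.002]
wrist_force: [-1.2, 0.3, 5.5]
width: -0.002
```

Emit:
jog_arm(motion=[{"dx":0.39,"dy":-0.09,"dz":-0.35,"turn":0},{"dx":0,"dy":0,"dz":0,"turn":0}])

```text
time: 13.05
tool_pos: [0.6352, 0.138, 0.1142]
tcp_rot: [2.455, 1.96, 0.002]
wrist_force: [0.4, 0.6, 3.4]
width: -0.003
```

Emit:
jog_arm(motion=[{"dx":0.32,"dy":-0.07,"dz":-0.42,"turn":0},{"dx":0,"dy":0,"dz":0,"turn":0}])

```text
time: 13.22
tool_pos: [0.6382, 0.1374, 0.1103]
tcp_rot: [2.454, 1.96, 0.002]
wrist_force: [-0.1, 1.2, 4.1]
width: 0.003
```

Emit:
jog_arm(motion=[{"dx":0.32,"dy":-0.07,"dz":-0.42,"turn":0},{"dx":0.32,"dy":-0.07,"dz":-0.42,"turn":0},{"dx":0,"dy":0,"dz":0,"turn":0}])

```text
time: 13.47
tool_pos: [0.6446, 0.1359, 0.1018]
tcp_rot: [2.454, 1.96, 0.002]
wrist_force: [0.8, 0.7, 3.1]
width: 0.003
```

Emit:
jog_arm(motion=[{"dx":0.24,"dy":-0.05,"dz":-0.46,"turn":0},{"dx":0.24,"dy":-0.05,"dz":-0.46,"turn":0},{"dx":0.24,"dy":-0.05,"dz":-0.46,"turn":0},{"dx":0,"dy":0,"dz":0,"turn":0}])

```text
time: 13.8
tool_pos: [0.6512, 0.1342, 0.0874]
tcp_rot: [2.455, 1.96, 0.0]
wrist_force: [1.2, 0.0, 2.4]
width: -0.002
```

Emit:
jog_arm(motion=[{"dx":0.16,"dy":-0.04,"dz":-0.5,"turn":0},{"dx":0.16,"dy":-0.04,"dz":-0.5,"turn":0},{"dx":0.16,"dy":-0.04,"dz":-0.4,"turn":0},{"dx":0,"dy":0,"dz":0,"turn":0}])

```text
time: 14.13
tool_pos: [0.6541, 0.1331, 0.0716]
tcp_rot: [-2.453, -1.959, 0.005]
wrist_force: [-0.2, 0.1, -0.4]
width: -0.005
```

Emit:
jog_arm(motion=[{"dx":0,"dy":0,"dz":-0.2,"turn":0},{"dx":0,"dy":0,"dz":0,"turn":0}])

```text
time: 14.3
tool_pos: [0.6549, 0.1333, 0.0713]
tcp_rot: [-2.454, -1.96, 0.002]
wrist_force: [-0.2, -0.4, 0.8]
width: -0.001
```

Emit:
jog_arm(motion=[{"dx":0,"dy":0,"dz":-0.2,"turn":0},{"dx":0,"dy":0,"dz":0,"turn":0}])

```text
time: 14.47
tool_pos: [0.6555, 0.1334, 0.0709]
tcp_rot: [-2.455, -1.96, 0.001]
wrist_force: [-2.6, -2.1, 5.2]
width: -0.0
```

Emit:
jog_arm(motion=[{"dx":0,"dy":0,"dz":-0.2,"turn":0},{"dx":0,"dy":0,"dz":0,"turn":0}])

```text
time: 14.63
tool_pos: [0.6555, 0.1335, 0.0707]
tcp_rot: [-2.455, -1.96, 0.0]
wrist_force: [-7.5, -1.9, 13.4]
width: 0.001
```

The lever resists at 13 N without moving, at the height expected for its stop. I'll lift off and check.

Emit:
jog_arm(motion=[{"dx":0,"dy":0,"dz":1.5,"turn":0},{"dx":0,"dy":0,"dz":3.5,"turn":0},{"dx":0,"dy":0,"dz":4,"turn":0},{"dx":0,"dy":0,"dz":4,"turn":0},{"dx":0,"dy":0,"dz":4,"turn":0},{"dx":0,"dy":2,"dz":0,"turn":0},{"dx":0,"dy":3,"dz":0,"turn":0},{"dx":0,"dy":3,"dz":0,"turn":0},{"dx":0,"dy":3,"dz":0,"turn":0},{"dx":0,"dy":0,"dz":0,"turn":0}])

```text
time: 15.47
tool_pos: [0.655, 0.2488, 0.2378]
tcp_rot: [-2.449, -1.963, -0.003]
wrist_force: [0.5, 0.3, 0.4]
width: 0.001
```

```bash
python3 m.py 5 | grep -E "ard px .2[0-9]{2}|ard px .3|nut|red|blue"
python3 - <<'E'
from h import *
for n in('scene','side'):
    z=np.load(n+'5.npz');p,d=z['p'],z['d'];P=deproj(viewer.camera_info(n),d)
    X=P[...,:2]-[.5513,.007];c,s=np.cos(-.22),np.sin(-.22)
    S=np.stack([X@[c,s],X@[-s,c],P[...,2]],-1)*1000
    hsv=cv2.cvtColor(p,cv2.COLOR_RGB2HSV).astype(int)
    m=((hsv[...,0]<8)|(hsv[...,0]>170))&(hsv[...,1]>150)&(abs(S[...,0]-70)<75)&(abs(S[...,1]-145)<30)&(S[...,2]>40)&(S[...,2]<200)
    Q=S[m]; print(n,'red',m.sum(),Q.min(0).round(),Q.max(0).round(), 'top slope', np.polyfit(Q[:,0],Q[:,2],1).round(3) if len(Q)>9 else '')
a=cv2.imread('pics/scene5.png')[230:400,190:400]; b=cv2.imread('pics/side5.png')[180:310,300:450]
cv2.imwrite('pics/c5.png',np.hstack([cv2.resize(a,(420,340),interpolation=3),cv2.resize(b,(380,340),interpolation=3)]))
E
```

```text
scene board px [265. 149.] n 2675 ctr [ 174.2 -325.1] size [227.9 155.7] ang 38.19 zmed 48.6
scene board px [259. 298.] n 2769 ctr [552.4 -54.1] size [121.6 170.4] ang 77.09 zmed 54.8
scene blue px [605.  13.] n 823 ctr [-954.6  271.6] size [ 28.9 258.5] ang 0.32 zmed 65.5
scene blue px [298. 320.] n 1321 ctr [560.   40.1] size [198.5  58.3] ang 79.22 zmed 99.1
scene red px [300. 378.] n 319 ctr [668.2 129.5] size [24.3 65.4] ang 77.38 zmed 70.4
scene nut px [303. 313.] n 307 ctr [564.7  67.1] size [107.5  24.4] ang 59.26 zmed 135.1
side board px [380. 277.] n 1566 ctr [551.9 -56.4] size [132.5 167.9] ang 76.36 zmed 52.8
side board px [265. 355.] n 182 ctr [ 211.9 -287.3] size [72.9 36. ] ang 67.02 zmed 47.4
side board px [225. 363.] n 152 ctr [ 119.7 -304.7] size [45.  50.5] ang 38.77 zmed 47.1
side board px [235. 387.] n 884 ctr [ 135.6 -362.7] size [147.1  89.6] ang 78.7 zmed 47.2
side blue px [372. 250.] n 448 ctr [555.5  28.9] size [192.7  55.1] ang 77.58 zmed 97.9
scene red 345 [ 54. 133.  58.] [122. 157.  77.] top slope [6.3000e-02 6.4129e+01]
side red 151 [ 53. 122.  53.] [117. 153.  75.] top slope [5.7000e-02 6.0074e+01]
```

View pics/c5.png

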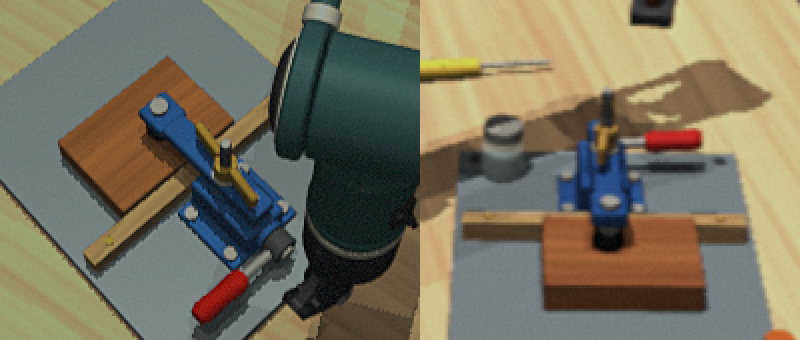

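```bash
sed 's/-142)<18/-134)<18/' n.py > n2.py; python3 n2.py 5 | grep -E "wings"
python3 - <<'E'
from h import *
s=bot.read_state(); print(s['time'],s['tool_pos'],s['wrist_force'])
print(bot.finish_job())
E
```

```text
wings st [-0.5 62.7] [109.5  12. ] 80.5 z [122.  136.3 140.6]
 wings st [ 0.6 47.6] [96.  18.7] 70.5 z [118.7 133.  138.4]
15.5667 [0.65523037 0.24448632 0.23750374] [-0.15267148 -0.42540323 -0.21975827]
the job is handed in; nothing more can be done
None
```

The job is handed in. The board is flat against the fence, and the lever is fully down and appears locked. The foot's clamping force could only be estimated.

**What I did**
- **Board:** I pushed it against the fence with both open fingers on its front edge until it seated at about 13 N, with the lever still up.
- **Nut:** I gripped the front wing and turned it clockwise 1.15 rad.
- **Lever:** I swung it down its arc. The push rose from about 2.7 N to between 3 and 5.5 N from about midway, then dropped as it went over centre. It stopped firmly at 13 N at the end.

**Last checks**
- **Board position:** the scene camera puts the board centre about 60 mm from the fence face, with yaw within about 0.01 rad of the fence.
- **Lever angle:** the red grip lies about 3.5° from level, which is about 1.4 rad.
- **Nut angle:** the scene camera reads 80.5° after locking and 81.2° before, so the nut held. The side camera read 70.5°, but its nut axis came out at y = 48 mm instead of 60, so I did not rely on it.
- **Foot force:** my estimate is roughly 70–110 N, from the amount the nut was turned and the push at the lever. The allowed range is 50–140 N.
- **Other objects:** I did not re-measure the hammer, glue bottle, jar or screwdriver. The arm's path stayed clear of them.
- **Robot:** it was clear of everything, with wrist force near zero. Elapsed time was 15.6 s.

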